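Click the swivel vise round to its ejector and push the bushing out

TASK

The little swivel vise on the table holds an aluminium mount with a worn brass bushing sunk flush in it. Turn the vise head by its upright handle, counting the clicks, until the mount stands exactly over the ejector, on the side of the base where the ejector lever sticks out, and leave the head settled in that click; then press the lever's paddle all the way down so that the pin pokes the bushing up from below, and put the bushing into the steel bowl. Do not shift or knock over the bowl or anything else on the table.

Things in the scene. Friction and masses are not known exactly. Their poses are not given: they have to be found in the camera images.
- bushing_c (a point): centre (half-way up) of the loose brass bushing: a 24 mm diameter, 20 mm tall round plug (dark blind bore on top, closed below), 40 to 85 g. It starts upright in the mount's recess with its top flush with the mount's top face, so it cannot be gripped; when the ejector has been pressed fully it stands 14 mm proud and stays up. Axes: z along the bushing.
- recess (a point): centre of the mouth of the recess, on the top face of the mount, 72 mm above the table. The mount is a 50 x 50 x 20 mm aluminium block on the turning steel head (80 mm radius disc, top 52 mm above the table), its centre 55 mm from the swivel axis, held between two low jaws (tops 66 mm above the table, 36 mm either side of the recess). Recess: 25 mm diameter, 20 mm deep, with a 14 mm access hole in its floor. Site x points away from the swivel axis, z up.
- handle (a point): grip point on the axis of the handle: an upright round black post, 16 mm diameter, on an arm of the head diametrically opposite the mount, 100 mm from the swivel axis. The point is 91 mm above the table; the post's top is at 110 mm, the arm below it ends at 61 mm. Move it on a circle about swivel_axis to turn the head; the post is round, so the grip may turn on it.
- swivel_axis (a point): point on the vertical axis of the vise's fixed base (grey, 88 mm radius foot), 52 mm above the table. Its x points towards the ejector and its lever, z up.
- head (a joint): turn of the vise head since the start (rad, positive = anticlockwise seen from above, 0 at the start give or take half a click). It clicks every 15 degrees (24 clicks a turn, one of them exactly at the ejector), turns either way without a stop, and snaps to the nearest click when let go; about 5 N on the handle takes it over a click. The head cannot turn while the ejector pin is up through the hole.
- ejector (a point): fixed point on the axis of the vertical ejector pin (8 mm diameter, hidden under the head), 55 mm from the swivel axis, 72 mm above the table: the recess's mouth must stand here.
- paddle (a point): centre of the top of the black 36 x 36 mm paddle at the end of the ejector lever, moving with the lever. The lever hinges on a level axis 112 mm out from the swivel axis and 34 mm above the table; the paddle starts 196 mm out and 70 mm up, and ends 203 mm out and 35 mm up when pressed fully. Its x points outward along the lever (tilting down as it is pressed).
- lever (a joint): ejector lever, 0 = up at rest (pin down), 0.40 rad = paddle fully down (pin raised 21 mm). About 4 N on the paddle moves it; it stays where it is left. With the mount not over the ejector the pin strikes the head's underside almost at once.
- bowl_in (a point): centre of the inner floor of the round steel bowl (136 mm rim diameter, 45 mm high, 3 mm wall, open top, loose, about 0.4 kg), where the bushing goes.
- spray: bystander: standing aerosol can, 52 mm diameter, 140 mm tall, beside the lever; origin under its centre
- tape: bystander: roll of grey tape lying flat, 96 mm outer, 74 mm inner diameter, 48 mm tall; origin under its centre
- torch: bystander: metal torch standing on its head, 42 mm diameter below, 28 mm above, 130 mm tall; origin under its centre
- driver: bystander: small loudspeaker driver, 84 mm diameter, 42 mm tall; origin under its centre
- screwdriver: bystander: screwdriver lying down, 170 mm long, its x along the shaft
- battery: bystander: block battery standing up, 26 x 18 x 48 mm; origin under its centre
- disk: bystander: flat blue disk drive, 115 x 76 x 16 mm; origin under its centre
- jar: bystander: standing jar with a lid, 56 mm diameter, 100 mm tall; origin under its centre

How it is judged:
By the outcome, as a careful person would: the job done as asked, in the order asked, and still so for the second after the job is handed in, with the robot touching nothing.
It also fails if it takes over 61 s, if anything falls off the work surface, if the arm or the gripper's body presses on something with over 40 N, if the wrist force passes 120 N, or if a joint passes its speed limit or range.

ROBOT

A 6-joint arm with a two-finger parallel gripper is mounted at the origin on the work surface. World frame = base frame: x ahead of the robot, y to its left, z up, the work surface at z = 0. Lengths are in mm, angles in degrees, forces in N, time in s.
With the tool pointing down it reaches from about 275 to 775 mm from the base axis. Payload 14.6 kg.
Tool frame: the origin (TCP) lies midway between the tips of the shut fingers; the grasp point (between the pads) lies 19 mm behind it; z points along the fingers, y is the line along which they close (so a half turn about z gives the same grasp; the last joint's range is limited). The gripper opens to 85 mm and grips with 20 to 120 N. Pads are 22 mm wide; open, the fingers measure 114 mm over their backs; the gripper's body (76 mm by 85 mm) begins 54 mm behind the grasp point. The pads swing forward as they close: fully open they stand 13 mm farther back than shut.
Start: joints at [56.706, 15.075, -2.767, 72.158, 0, 81.102], TCP at [216.856, 478.123, 231.278] pointing down, gripper open.
Joint ranges: [-151.79, 151.79], [-50.71, 97.33], [-67.44, 78.34], [-121.81, 120.89], [-77.56, 73.72], [-180, 180]. Speed limits (degrees/s): [108.29, 108.29, 147.25, 159.86, 180, 180].

INTERFACE

Orientations are given as [roll, pitch, yaw] about the fixed x, y, z axes, in that order (R = Rz(yaw) Ry(pitch) Rx(roll)).
In Python, from cell import get_obs, grab_frame, camera_model, hand_in gives the robot as it stands.
- The arm moves only by the tool play_rows, never from a script. Its argument "increments" is a list of rows, each an object with "slide": the shift along the world's x, y, z in cm, a list of three; "twist": the turn about the world's z in rad. A call has 1 to 20 rows; each row shifts and turns the commanded pose from where the row before left it; what a row does not reach is not made up. A row lasts 1/10 s, in which the tool goes at most 50 mm and 8.59 degrees, less where a joint would pass 70% of its speed; a pose out of reach is approached as far as the arm can. A call is refused whole if a number of a shift passes 5 or a number of a turn 0.15, either way. A call with a gripper value outside its range is refused whole. "grip" is the closure in counts, from 0 (fully open) to 255 (shut), set as the call begins (left out, the last holds). The fingers move at their own pace and stop on an object; "squeeze" is the grip in N (left out, the last holds). Time passes only in rows, so rows that do not move let the fingers close. It gives the time, the measured TCP pose, the force, the opening and the grip force at its end, in the units of the state.
- get_obs(): the state, without advancing time (a new reading comes with each control period).
- grab_frame(name): name is "scene" or "top"; returns the picture (480x640x3 uint8, red, green, blue); there is no depth.
- camera_model(name): a dict with "fx", "fy", "cx", "cy" (pixels), "extrinsics" (4x4, takes a point from world to camera coordinates). Camera axes: x right, y up, looking along -z (the intrinsics and any distortion apply to the point x, -y, -z); pixel columns grow to the right and rows downward; lengths in mm; the calibration is good to about 2 mm. A picture is of the moment at which its call begins. camera_model takes no time and is no camera call.
- hand_in(): hands the job in; it is judged then, once.
The state is a dict: "t": time; "q": joint angles; "dq": joint speeds; "effort": joint torques, N m; "position": TCP position; "tool_rot": TCP orientation; "contact_force": force on the tool from outside, world axes, zero at the start; "moment": the same for the moment, N m; "gripper_width": opening from 0.0 (shut) to 1.0 (fully open); "gripper_force": force on a finger pad.
Only numpy, scipy, OpenCV 4.12 (cv2) and the standard library are available. Lean on these libraries where they do the work, as an engineer would, in place of code of your own. Each camera call takes 0.05 s, during which the arm holds its last target. There are 200 camera calls.

## Working session

There is one attempt and no reset: what is moved stays moved. The work goes in short steps, Python scripts to look and compute and a tool call to move; the robot and the scene stay as the last step left them, time stands still between calls to the robot, and variables do not carry over. Pictures are saved under pics/ and viewed, at most 10 in all, crops included, and the job is handed in when it is done.

Besides the shell and the picture viewer there is one more tool, called after "Call:" by a JSON object that holds its "api" and its "payload". play_rows: Moves the arm, as the interface text tells. Its arguments: {"type":"object","properties":{"increments":{"type":"array"},"grip":{"type":"number"},"squeeze":{"type":"number"}},"required":["increments"]}

```bash
mkdir -p pics; ls
python3 - <<'E'
from cell import *
import cv2
for n in("scene","top"):
    cv2.imwrite(f"pics/{n}0.png",grab_frame(n)[:,:,::-1]); print(camera_model(n))
o=get_obs();print(o)
E
```

```text
pics
{'fx': 490.676802442388, 'fy': 490.676802442388, 'cx': 317.75077493822016, 'cy': 245.00449653870675, 'extrinsics': array([[ 5.76411453e-01,  8.17033500e-01, -1.43561024e-02,
        -2.63740559e+02],
       [-6.43029654e-01,  4.64353800e-01,  6.09006086e-01,
         3.29469235e+02],
       [ 5.04244684e-01, -3.41806683e-01,  7.93035617e-01,
        -1.37245342e+03],
       [ 0.00000000e+00,  0.00000000e+00,  0.00000000e+00,
         1.00000000e+00]])}
{'fx': 469.80218519090425, 'fy': 469.80218519090425, 'cx': 323.13499598410334, 'cy': 249.7060208803853, 'extrinsics': array([[-1.28572008e-02, -9.99125668e-01, -3.97818061e-02,
        -3.92744430e+01],
       [ 9.87611262e-01, -1.89115258e-02,  1.55776600e-01,
        -5.68761434e+02],
       [-1.56392735e-01, -3.72861087e-02,  9.86990911e-01,
        -8.66893151e+02],
       [ 0.00000000e+00,  0.00000000e+00,  0.00000000e+00,
         1.00000000e+00]])}
{'t': 0.1, 'q': array([ 5.67049775e+01,  1.50956729e+01, -2.79657668e+00,  7.21578158e+01,
       -1.01859768e-03,  8.11010922e+01]), 'dq': array([-0.1221795 , -0.10487814,  0.11245279,  0.0384123 ,  0.11129628,
        0.11459781]), 'effort': array([ 1.52683984e-03, -6.38578606e+01,  3.85063076e+01,  1.00180594e-02,
       -1.42118988e-04, -2.09765329e-05]), 'position': array([216.74500153, 477.93465934, 230.89972793]), 'tool_rot': array([-1.79950380e+02, -6.73834895e-03,  1.55603883e+02]), 'contact_force': array([-0.51255777, -0.16251085, -0.60634354]), 'moment': array([ 0.0351509 , -0.01475201, -0.01158974]), 'gripper_force': 0.0, 'gripper_width': 0.998402868705367}
```

View pics/scene0.png

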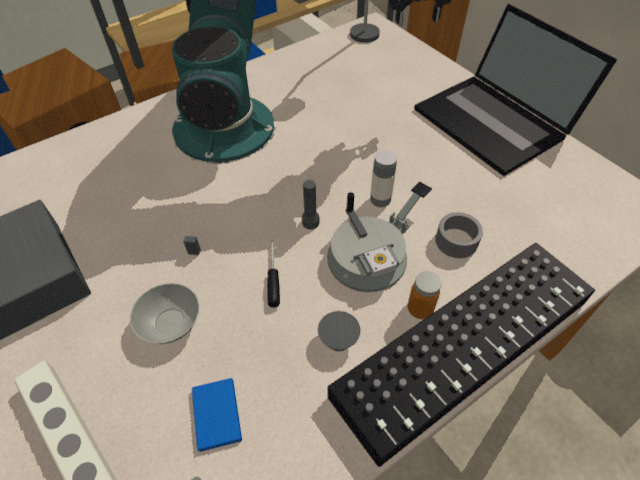

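View pics/top0.png

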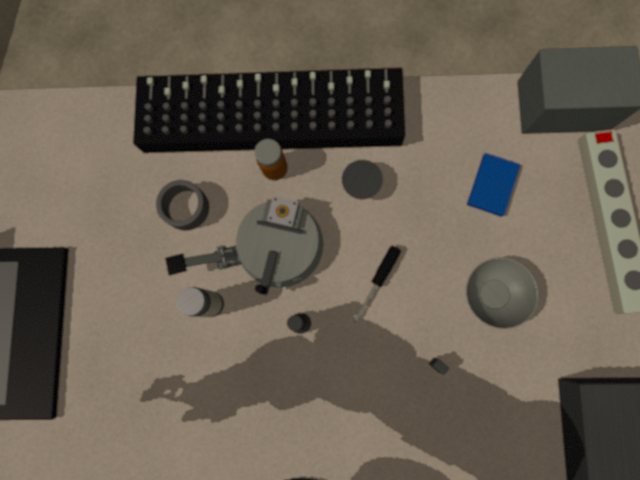

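The top view shows the recess at about (283,210), handle at (262,288), paddle at (176,264) and bowl at (503,292). In the scene view the recess is at (381,259), handle top at (350,195) and paddle at (422,188). I'll zoom in to refine these.

```bash
cat > h.py <<'E'
import numpy as np
from cell import *
def ray(n,uv):
    c=camera_model(n);E=c["extrinsics"];R,t=E[:3,:3],E[:3,3]
    d=R.T@np.array([(uv[0]-c["cx"])/c["fx"],-(uv[1]-c["cy"])/c["fy"],-1]);return -R.T@t,d
def bp(n,uv,z):
    o,d=ray(n,uv);return np.round((o+d*(z-o[2])/d[2]),1)
def proj(n,P):
    c=camera_model(n);p=c["extrinsics"]@np.r_[P,1];return np.round([c["cx"]-c["fx"]*p[0]/p[2],c["cy"]+c["fy"]*p[1]/p[2]],1)
E
python3 - <<'E'
import cv2
from h import *
a=cv2.imread("pics/top0.png")[180:310,155:335];b=cv2.imread("pics/scene0.png")[150:300,300:460]
b=cv2.resize(b,None,fx=3.9,fy=3.9,interpolation=3)[:580]
cv2.imwrite("pics/t1.png",cv2.resize(a,None,fx=4.4,fy=4.4,interpolation=3));cv2.imwrite("pics/s1.png",b)
for n,u,z in(("top",(283,210),72),("scene",(381,259),72),("top",(262,288),110),("scene",(350,195),110),("top",(176,264),70),("scene",(422,188),70),("top",(279,243),52),("scene",(368,248),52),("top",(503,292),45),("scene",(165,311),45)):print(n,u,bp(n,u,z))
E
```

```text
top (283, 210) [641.8  26.3  72. ]
scene (381, 259) [644.5  27.1  72. ]
top (262, 288) [490.6  59.  110. ]
scene (350, 195) [493.5  61.7 110. ]
top (176, 264) [541.8 230.3  70. ]
scene (422, 188) [543.7 232.3  70. ]
top (279, 243) [581.5  36.5  52. ]
scene (368, 248) [596.   33.9  52. ]
top (503, 292) [ 480.9 -385.8   45. ]
scene (165, 311) [ 480.4 -382.5   45. ]
```

View pics/t1.png

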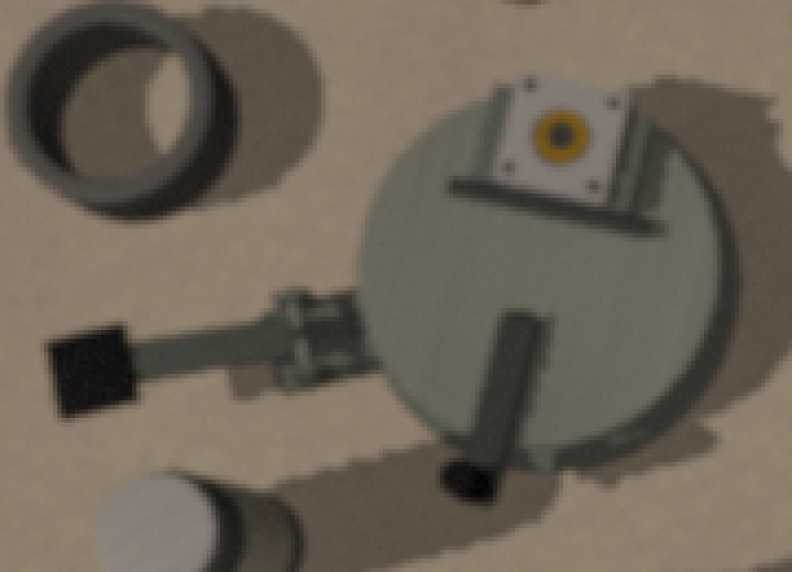

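View pics/s1.png

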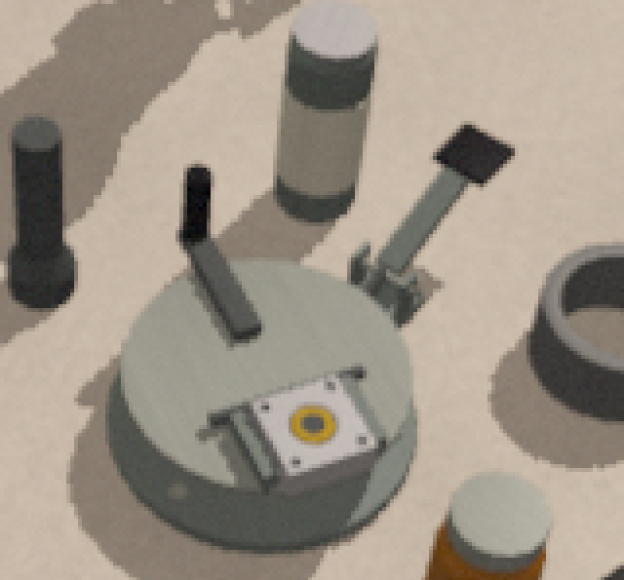

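Zoomed positions in original pixels. Top: recess (282.7,210.9), handle top (260.5,288.8), paddle (176.1,264.1). Scene: recess (380.3,259), handle top (350.5,194), paddle (421.5,189.5). Next I'll fit the vise and locate the bystanders.

Run:
```python
from h import *
from scipy.optimize import least_squares
M=[("top",(282.7,210.9),'r'),("scene",(380.3,259),'r'),("top",(260.5,288.8),'h'),("scene",(350.5,194.2),'h'),("top",(176.1,264.1),'p'),("scene",(421.5,189.5),'p'),("top",(277.7,241.8),'a'),("scene",(368.2,245.9),'a')]
def f(v):
    x,y,A,B=v;e=lambda r,a,z:np.array([x+r*np.cos(a),y+r*np.sin(a),z])
    P=dict(r=e(55,A,72),h=e(-100,A,110),p=e(196,B,70),a=e(0,0,52))
    return np.concatenate([(proj(n,P[k])-u)*(.3 if k=='a' else 1) for n,u,k in M])
s=least_squares(f,[589,38,-.22,1.8],diff_step=1e-2);x,y,A,B=s.x
print(x,y,np.degrees([A,B,B-A]),np.round(s.fun,1))
for k,u,z in(("torch",(299,322),130),("spray",(191,301),140),("jar",(267,150),100),("tape",(181,204),48),("driver",(362,179),42),("bat",(438,365),48)):print(k,bp("top",u,z))
for k,u,z in(("torch",(309.5,184),130),("spray",(385,158),140),("tape",(459,229),48)):print(k,bp("scene",u,z))
for t in(0,15,30,45,60,75,90,105,120):
    a=A+np.pi+np.radians(t);print(t,np.round([x+100*np.cos(a),y+100*np.sin(a)],1))
print(x+55*np.cos(B),y+55*np.sin(B),x+203*np.cos(B),y+203*np.sin(B))
```

```text
587.7372537272056 39.45137750762303 [-13.11698321 103.18369819 116.3006814 ] [-0.1 -0.6 -0.3 -1.  -0.2 -0.6 -1.2 -0.2 -0.1 -0.7 -0.3 -1.3 -0.1 -0.6
 -0.2 -0.5]
torch [429.7  -8.6 130. ]
spray [467.8 176.7 140. ]
jar [751.9  53.2 100. ]
tape [664.6 232.5  48. ]
driver [ 708.8 -127.2   42. ]
bat [ 348.6 -257.2   48. ]
torch [431.5  -1.  130. ]
spray [472.  173.9 140. ]
tape [669.5 230.2  48. ]
0 [490.3  62.1]
15 [487.8  36.2]
30 [492.   10.4]
45 [502.8 -13.4]
60 [519.4 -33.5]
75 [540.6 -48.7]
90 [565.  -57.9]
105 [591.  -60.5]
120 [616.8 -56.2]
575.1931915407255 93.00178837310305 541.4382605661973 237.1010757929402
```

Call:
{"api": "play_rows", "payload": {"increments": [{"slide": [1.6, -2.4, 0], "twist": 0.0166}, {"slide": [2.28, -3.47, 0], "twist": 0.0166}, {"slide": [2.28, -3.47, 0], "twist": 0.0166}, {"slide": [2.28, -3.47, 0], "twist": 0.0166}, {"slide": [2.28, -3.47, 0], "twist": 0.0166}, {"slide": [2.28, -3.47, 0], "twist": 0.0166}, {"slide": [2.28, -3.47, 0], "twist": 0.0166}, {"slide": [2.28, -3.47, 0], "twist": 0.0166}, {"slide": [2.28, -3.47, 0], "twist": 0.0166}, {"slide": [2.28, -3.47, 0], "twist": 0.0166}, {"slide": [2.28, -3.47, 0], "twist": 0.0166}, {"slide": [2.28, -3.47, 0], "twist": 0.0166}, {"slide": [0.7, -1.1, 0], "twist": 0}, {"slide": [0, 0, 0], "twist": 0}, {"slide": [0, 0, 0], "twist": 0}], "grip": 0, "squeeze": 25}}

```text
t: 1.6
position: [490.0, 62.0, 231.1]
tool_rot: [180.0, -0.1, 167.0]
contact_force: [-0.1, -0.1, 0.5]
gripper_width: 0.998
gripper_force: 0.0
```

Call:
{"api": "play_rows", "payload": {"increments": [{"slide": [0, 0, -2.5], "twist": 0}, {"slide": [0, 0, -4], "twist": 0}, {"slide": [0, 0, -4], "twist": 0}, {"slide": [0, 0, -2.8], "twist": 0}, {"slide": [0, 0, -2], "twist": 0}, {"slide": [0, 0, 0], "twist": 0}]}}

```text
t: 2.2
position: [488.4, 62.8, 76.5]
tool_rot: [-180.0, -0.2, 167.1]
contact_force: [0.5, 0.3, 0.2]
gripper_width: 0.999
gripper_force: 0.0
```

Call:
{"api": "play_rows", "payload": {"increments": [{"slide": [0, 0, 0], "twist": 0}, {"slide": [0, 0, 0], "twist": 0}, {"slide": [0, 0, 0], "twist": 0}, {"slide": [0, 0, 0], "twist": 0}, {"slide": [0, 0, 0], "twist": 0}, {"slide": [0, 0, 0], "twist": 0}, {"slide": [0, 0, 0], "twist": 0}, {"slide": [0, 0, 0], "twist": 0}], "grip": 255}}

```text
t: 3.0
position: [490.9, 61.7, 78.9]
tool_rot: [179.9, 0.0, 167.0]
contact_force: [-1.1, 3.3, 7.1]
gripper_width: 0.175
gripper_force: 25.1
```

```bash
python3 -c "
import numpy as np
a=np.radians(167+116.3/24*np.arange(25));p=10*np.c_[np.cos(a),np.sin(a)];print(np.round(np.diff(p,axis=0),2).tolist(),np.radians(116.3/24), (p[12]-p[0]),p[-1]-p[0])"
```

```text
[[-0.16, -0.83], [-0.08, -0.84], [-0.01, -0.85], [0.06, -0.84], [0.13, -0.84], [0.2, -0.82], [0.27, -0.8], [0.34, -0.78], [0.4, -0.75], [0.46, -0.71], [0.52, -0.67], [0.57, -0.62], [0.62, -0.57], [0.67, -0.52], [0.71, -0.46], [0.75, -0.4], [0.78, -0.33], [0.8, -0.26], [0.82, -0.2], [0.84, -0.13], [0.84, -0.05], [0.85, 0.02], [0.84, 0.09], [0.83, 0.16]] 0.08457574666955855 [ 2.69116906 -9.33906611] [ 12.04419802 -11.98129927]
```

Call:
{"api": "play_rows", "payload": {"increments": [{"slide": [-0.16, -0.83, 0], "twist": 0.0846}, {"slide": [-0.08, -0.84, 0], "twist": 0.0846}, {"slide": [-0.01, -0.85, 0], "twist": 0.0846}, {"slide": [0.06, -0.84, 0], "twist": 0.0846}, {"slide": [0.13, -0.84, 0], "twist": 0.0846}, {"slide": [0.2, -0.82, 0], "twist": 0.0846}, {"slide": [0, 0, 0], "twist": 0}, {"slide": [0, 0, 0], "twist": 0}]}}

```text
t: 3.8
position: [493.3, 11.1, 78.9]
tool_rot: [-180.0, 0.1, -164.0]
contact_force: [4.8, 1.9, 3.6]
gripper_width: 0.18
gripper_force: 25.5
```

Call:
{"api": "play_rows", "payload": {"increments": [{"slide": [0.27, -0.8, 0], "twist": 0.0846}, {"slide": [0.34, -0.78, 0], "twist": 0.0846}, {"slide": [0.4, -0.75, 0], "twist": 0.0846}, {"slide": [0.46, -0.71, 0], "twist": 0.0846}, {"slide": [0.52, -0.67, 0], "twist": 0.0846}, {"slide": [0.57, -0.62, 0], "twist": 0.0846}, {"slide": [0.62, -0.57, 0], "twist": 0.0846}, {"slide": [0.67, -0.52, 0], "twist": 0.0846}, {"slide": [0.71, -0.46, 0], "twist": 0.0846}, {"slide": [0, 0, 0], "twist": 0}, {"slide": [0, 0, 0], "twist": 0}]}}

```text
t: 4.9
position: [539.2, -45.7, 78.9]
tool_rot: [-179.9, 0.3, -120.3]
contact_force: [8.7, 15.6, 3.0]
gripper_width: 0.177
gripper_force: 25.7
```

Call:
{"api": "play_rows", "payload": {"increments": [{"slide": [0.8, -0.31, 0], "twist": 0.0846}, {"slide": [0.8, -0.27, 0], "twist": 0.0846}, {"slide": [0.8, -0.22, 0], "twist": 0.0846}, {"slide": [0.82, -0.18, 0], "twist": 0.0846}, {"slide": [0.84, -0.11, 0], "twist": 0.0846}, {"slide": [0.84, -0.03, 0], "twist": 0.0846}, {"slide": [0.85, 0.04, 0], "twist": 0.0846}, {"slide": [0.84, 0.1, 0], "twist": 0.0846}, {"slide": [0.83, 0.17, 0], "twist": 0.0846}, {"slide": [0, 0, 0], "twist": 0}, {"slide": [0, 0, 0], "twist": 0}]}}

```text
t: 6.0
position: [611.9, -55.5, 78.9]
tool_rot: [-180.0, -0.0, -76.8]
contact_force: [-2.5, -0.4, 9.5]
gripper_width: 0.181
gripper_force: 26.2
```

Call:
{"api": "play_rows", "payload": {"increments": [{"slide": [0, 0, 0], "twist": 0}, {"slide": [0, 0, 0], "twist": 0}, {"slide": [0, 0, 0], "twist": 0}, {"slide": [0, 0, 0], "twist": 0}, {"slide": [0, 0, 0], "twist": 0}, {"slide": [0, 0, 2], "twist": 0}, {"slide": [0, 0, 4], "twist": 0}, {"slide": [0, 0, 4.5], "twist": 0}, {"slide": [0, 0, 4.5], "twist": 0}, {"slide": [-4, -3, 2], "twist": 0}, {"slide": [-4.5, -2, 0], "twist": 0}, {"slide": [-4.5, -2, 0], "twist": 0}, {"slide": [-4.5, -2, 0], "twist": 0}, {"slide": [0, 0, 0], "twist": 0}], "grip": 0}}

```text
t: 7.4
position: [435.6, -144.6, 247.4]
tool_rot: [180.0, -0.0, -76.8]
contact_force: [1.2, 0.0, 0.4]
gripper_width: 0.998
gripper_force: 0.0
```

Run:
```python
import cv2
from h import *
a=grab_frame("top")[170:320,145:385,::-1];b=grab_frame("scene")[150:310,290:490,::-1]
a=cv2.resize(a,(640,400),interpolation=3)
cv2.imwrite("pics/t2.png",cv2.resize(grab_frame("top")[180:310,155:335,::-1],None,fx=4.4,fy=4.4,interpolation=3));cv2.imwrite("pics/s2.png",cv2.resize(b,None,fx=3.7,fy=3.7,interpolation=3))
print(get_obs()["position"])
```

```text
[ 440.02970528 -143.7096545   247.11762065]
```

View pics/t2.png

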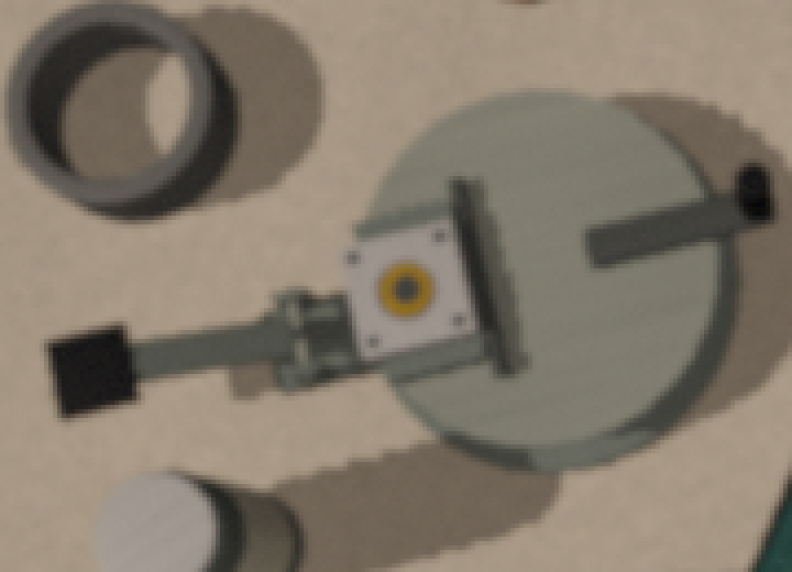

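The mount now sits on the lever side, with the recess at about top-view pixel (247.5,245.9) and the handle top at (327,223). I'll check its angle numerically.

Run:
```python
from h import *
r=bp("top",(155+407/4.4,180+290/4.4),72);h=bp("top",(155+756/4.4,180+183/4.4),110);p=bp("top",(176.1,264.1),70)
an=lambda a,b:np.degrees(np.arctan2(*(a-b)[1::-1]))
print(r,h,p,an(r,h),an(p,r),an(p,h),np.linalg.norm((r-h)[:2]))
r0=bp("top",(282.7,210.9),72);h0=bp("top",(260.5,288.8),110);print(an(r0,h0))
ax=h+(r-h)*100/155;ax0=h0+(r0-h0)*100/155;print(ax,ax0,an(p,ax),an(p,ax0))
```

```text
[573.6  93.7  72. ] [609.  -58.2 110. ] [541.6 230.1  70. ] 103.11852020192798 103.20305333264909 103.15852164049886 155.97041386109098
-12.986297381562151
[586.16129032  39.8         85.48387097] [586.55483871  39.2483871   85.48387097] 103.17911634542901 103.25433741599826
```

Call:
{"api": "play_rows", "payload": {"increments": [{"slide": [0.5, 2, 0], "twist": 0}, {"slide": [1.0, 3.7, 0], "twist": 0}, {"slide": [1.0, 3.7, 0], "twist": 0}, {"slide": [1.0, 3.7, 0], "twist": 0}, {"slide": [1.0, 3.7, 0], "twist": 0}, {"slide": [1.0, 3.7, 0], "twist": 0}, {"slide": [1.0, 3.7, 0], "twist": 0}, {"slide": [1.0, 3.7, 0], "twist": 0}, {"slide": [1.0, 3.7, 0], "twist": 0}, {"slide": [1.0, 3.7, 0], "twist": 0}, {"slide": [0.65, 2.4, 0], "twist": 0}, {"slide": [0, 0, -3], "twist": 0}, {"slide": [0, 0, -4.5], "twist": 0}, {"slide": [0, 0, -4.5], "twist": 0}, {"slide": [0, 0, -2.5], "twist": 0}, {"slide": [0, 0, -1], "twist": 0}, {"slide": [0, 0, 0], "twist": 0}, {"slide": [0, 0, 0], "twist": 0}], "grip": 255}}

```text
t: 9.35
position: [542.1, 234.1, 92.9]
tool_rot: [-179.9, 0.0, -76.6]
contact_force: [1.1, 0.2, 1.0]
gripper_width: 0.003
gripper_force: 0.0
```

Now I'll press from 93 mm toward 40, following the paddle outward.

Call:
{"api": "play_rows", "payload": {"increments": [{"slide": [0, 0, -1], "twist": 0}, {"slide": [0, 0, -1], "twist": 0}, {"slide": [0, 0, -0.7], "twist": 0}, {"slide": [-0.02, 0.1, -0.5], "twist": 0}, {"slide": [-0.02, 0.1, -0.5], "twist": 0}, {"slide": [-0.02, 0.1, -0.5], "twist": 0}, {"slide": [-0.02, 0.1, -0.4], "twist": 0}, {"slide": [0, 0, -0.4], "twist": 0}, {"slide": [0, 0, 0], "twist": 0}]}}

```text
t: 10.25
position: [540.3, 237.8, 41.4]
tool_rot: [180.0, 0.0, -76.6]
contact_force: [-0.5, 1.9, 1.2]
gripper_width: -0.001
gripper_force: 0.9
```

Call:
{"api": "play_rows", "payload": {"increments": [{"slide": [0, 0, -0.2], "twist": 0}, {"slide": [0, 0, -0.2], "twist": 0}, {"slide": [0, 0, -0.2], "twist": 0}, {"slide": [0, 0, 0], "twist": 0}]}}

```text
t: 10.65
position: [540.5, 237.9, 37.2]
tool_rot: [-179.9, 0.0, -76.6]
contact_force: [-8.7, 4.2, 24.6]
gripper_width: -0.0
gripper_force: 12.4
```

Call:
{"api": "play_rows", "payload": {"increments": [{"slide": [0, 0, -0.05], "twist": 0}, {"slide": [0, 0, -0.05], "twist": 0}, {"slide": [0, 0, 0], "twist": 0}]}}

```text
t: 10.95
position: [540.6, 237.9, 36.9]
tool_rot: [-179.9, 0.0, -76.6]
contact_force: [-11.2, 2.4, 35.2]
gripper_width: -0.004
gripper_force: 17.5
```

Call:
{"api": "play_rows", "payload": {"increments": [{"slide": [0, 0, 1], "twist": 0}, {"slide": [0, 0, 3], "twist": 0}, {"slide": [0, 0, 4.5], "twist": 0}, {"slide": [0, 0, 3.5], "twist": 0}, {"slide": [0, 0, 1.5], "twist": 0}, {"slide": [0, 0, 0], "twist": 0}, {"slide": [0, 0, 0], "twist": 0}], "grip": 0}}

```text
t: 11.65
position: [540.3, 237.1, 169.1]
tool_rot: [180.0, -0.0, -76.7]
contact_force: [1.7, 0.1, -1.3]
gripper_width: 1.002
gripper_force: 0.0
```

Run:
```python
import cv2
from h import *
a=grab_frame("top")[180:310,155:335,::-1];b=grab_frame("scene")[160:300,300:480,::-1]
cv2.imwrite("pics/c3.png",np.hstack([cv2.resize(x,(400,r),interpolation=3)[:288] for x,r in((a,289),(b,311))]))
cv2.imwrite("pics/c3.png",np.vstack([cv2.resize(a[:,20:],None,fx=2.2,fy=2.2,interpolation=3),cv2.resize(b[:,:160],None,fx=2.2,fy=2.2,interpolation=3)]))
print(get_obs()["position"])
```

```text
[539.86597485 237.12504042 168.48491656]
```

View pics/c3.png

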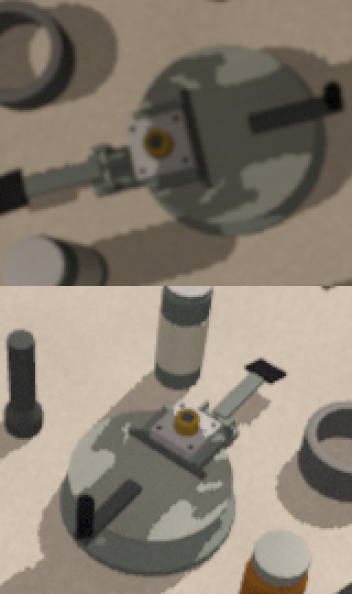

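The bushing stands proud of the mount and the paddle is down. Moving over it.

Call:
{"api": "play_rows", "payload": {"increments": [{"slide": [0.5, -2, 0], "twist": 0}, {"slide": [0.75, -3.1, 0], "twist": 0}, {"slide": [0.75, -3.1, 0], "twist": 0}, {"slide": [0.75, -3.1, 0], "twist": 0}, {"slide": [0.5, -2, 0], "twist": 0}, {"slide": [0.23, -1.03, 0], "twist": 0}, {"slide": [0, 0, -2], "twist": 0}, {"slide": [0, 0, -3], "twist": 0}, {"slide": [0, 0, -2], "twist": 0}, {"slide": [0, 0, -1], "twist": 0}, {"slide": [0, 0, 0], "twist": 0}, {"slide": [0, 0, 0], "twist": 0}]}}

```text
t: 12.95
position: [575.4, 94.4, 90.4]
tool_rot: [-180.0, -0.0, -76.6]
contact_force: [-0.2, 0.1, -0.6]
gripper_width: 1.001
gripper_force: 0.0
```

Run:
```python
from h import *
print(bp("top",(246.4,244.5),86),bp("scene",(385,218.6),86),get_obs()["position"])
```

```text
[573.9  93.   86. ] [574.5  94.6  86. ] [575.44586971  94.39996449  90.4125568 ]
```

Call:
{"api": "play_rows", "payload": {"increments": [{"slide": [-0.05, 0, -0.8], "twist": 0}, {"slide": [0, 0, -0.8], "twist": 0}, {"slide": [0, 0, 0], "twist": 0}, {"slide": [0, 0, 0], "twist": 0}]}}

```text
t: 13.35
position: [574.6, 94.1, 73.7]
tool_rot: [180.0, 0.0, -76.7]
contact_force: [-0.1, -0.8, 0.4]
gripper_width: 1.0
gripper_force: 0.0
```

Call:
{"api": "play_rows", "payload": {"increments": [{"slide": [0, 0, 0], "twist": 0}, {"slide": [0, 0, 0], "twist": 0}, {"slide": [0, 0, 0], "twist": 0}, {"slide": [0, 0, 0], "twist": 0}, {"slide": [0, 0, 0], "twist": 0}, {"slide": [0, 0, 0], "twist": 0}, {"slide": [0, 0, 0], "twist": 0}], "grip": 255, "squeeze": 30}}

```text
t: 14.05
position: [574.7, 94.2, 74.0]
tool_rot: [-180.0, -0.0, -76.6]
contact_force: [-1.1, 0.2, 4.6]
gripper_width: 0.264
gripper_force: 29.3
```

Call:
{"api": "play_rows", "payload": {"increments": [{"slide": [0, 0, 0.4], "twist": 0}, {"slide": [0, 0, 0.6], "twist": 0}, {"slide": [0, 0, 1], "twist": 0}, {"slide": [0, 0, 2.5], "twist": 0}, {"slide": [0, 0, 4], "twist": 0}, {"slide": [0, 0, 4], "twist": 0}, {"slide": [0, 0, 2.5], "twist": 0}, {"slide": [0, 0, 0], "twist": 0}]}}

```text
t: 14.85
position: [576.1, 94.2, 228.0]
tool_rot: [-179.7, -0.1, -76.6]
contact_force: [-0.1, 0.7, -0.5]
gripper_width: 0.262
gripper_force: 29.5
```

Call:
{"api": "play_rows", "payload": {"increments": [{"slide": [-0.4, -2, 0], "twist": 0}, {"slide": [-0.8, -4, 0], "twist": 0}, {"slide": [-0.8, -4, 0], "twist": 0}, {"slide": [-0.8, -4, 0], "twist": 0}, {"slide": [-0.8, -4, 0], "twist": 0}, {"slide": [-0.8, -4, 0], "twist": 0}, {"slide": [-0.8, -4, 0], "twist": 0}, {"slide": [-0.8, -4, 0], "twist": 0}, {"slide": [-0.8, -4, 0], "twist": 0}, {"slide": [-0.8, -4, 0], "twist": 0}, {"slide": [-0.8, -4, 0], "twist": 0}, {"slide": [-0.8, -4, 0], "twist": 0}, {"slide": [-0.35, -1.8, 0], "twist": 0}, {"slide": [0, 0, 0], "twist": 0}, {"slide": [0, 0, 0], "twist": 0}]}}

```text
t: 16.35
position: [479.2, -383.2, 223.5]
tool_rot: [180.0, 0.1, -76.7]
contact_force: [0.7, 0.1, -0.1]
gripper_width: 0.261
gripper_force: 29.6
```

Call:
{"api": "play_rows", "payload": {"increments": [{"slide": [0.1, 0, -2], "twist": 0}, {"slide": [0, -0.05, -4], "twist": 0}, {"slide": [0, 0, -4], "twist": 0}, {"slide": [0, 0, -4], "twist": 0}, {"slide": [0, 0, -2.5], "twist": 0}, {"slide": [0, 0, -1.5], "twist": 0}, {"slide": [0, 0, -1], "twist": 0}, {"slide": [0, 0, 0], "twist": 0}, {"slide": [0, 0, 0], "twist": 0}]}}

```text
t: 17.25
position: [480.7, -384.0, 34.7]
tool_rot: [-180.0, -0.0, -76.6]
contact_force: [-1.4, 0.3, -0.3]
gripper_width: 0.264
gripper_force: 29.6
```

Call:
{"api": "play_rows", "payload": {"increments": [{"slide": [0, 0, -0.5], "twist": 0}, {"slide": [0, 0, -0.5], "twist": 0}, {"slide": [0, 0, -0.5], "twist": 0}, {"slide": [0, 0, -0.3], "twist": 0}, {"slide": [0, 0, 0], "twist": 0}, {"slide": [0, 0, 0], "twist": 0}]}}

```text
t: 17.85
position: [480.2, -384.4, 15.8]
tool_rot: [180.0, 0.0, -76.7]
contact_force: [0.1, -0.6, -1.1]
gripper_width: 0.259
gripper_force: 29.6
```

Call:
{"api": "play_rows", "payload": {"increments": [{"slide": [0, 0, 0], "twist": 0}, {"slide": [0, 0, 0], "twist": 0}, {"slide": [0, 0, 0], "twist": 0}, {"slide": [0, 0, 0], "twist": 0}], "grip": 160}}

```text
t: 18.25
position: [480.3, -384.4, 16.0]
tool_rot: [-180.0, -0.0, -76.6]
contact_force: [-0.2, -0.3, -1.2]
gripper_width: 0.371
gripper_force: 0.0
```

Call:
{"api": "play_rows", "payload": {"increments": [{"slide": [0, 0, 1], "twist": 0}, {"slide": [0, 0, 2], "twist": 0}, {"slide": [0, 0, 4], "twist": 0}, {"slide": [0, 0, 4], "twist": 0}, {"slide": [0, 0, 4], "twist": 0}, {"slide": [0, 0, 4], "twist": 0}, {"slide": [-2, 4, 2], "twist": 0}, {"slide": [-2, 4.5, 0], "twist": 0}, {"slide": [-2, 4.5, 0], "twist": 0}, {"slide": [-2, 4.5, 0], "twist": 0}, {"slide": [-1, 2, 0], "twist": 0}, {"slide": [0, 0, 0], "twist": 0}, {"slide": [0, 0, 0], "twist": 0}]}}

```text
t: 19.55
position: [390.4, -189.3, 226.7]
tool_rot: [-179.9, -0.1, -76.6]
contact_force: [0.0, -0.3, -0.0]
gripper_width: 0.373
gripper_force: 0.0
```

Run:
```python
import cv2
from h import *
a=grab_frame("top");b=grab_frame("scene")
cv2.imwrite("pics/f.png",np.hstack([cv2.resize(a,(400,300)),cv2.resize(b,(400,300))])[:,:,::-1])
z=cv2.resize(a[250:340,455:550],(285,270),interpolation=3);z2=cv2.resize(b[160:300,300:480],(360,280),interpolation=3)
F=np.zeros((300+280,800,3),np.uint8);F[:300,:400]=cv2.resize(a,(400,300));F[:300,400:]=cv2.resize(b,(400,300));F[300:570,:285]=z;F[300:580,300:660]=z2
cv2.imwrite("pics/f.png",F[:,:,::-1])
```

```text
(no output)
```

View pics/f.png

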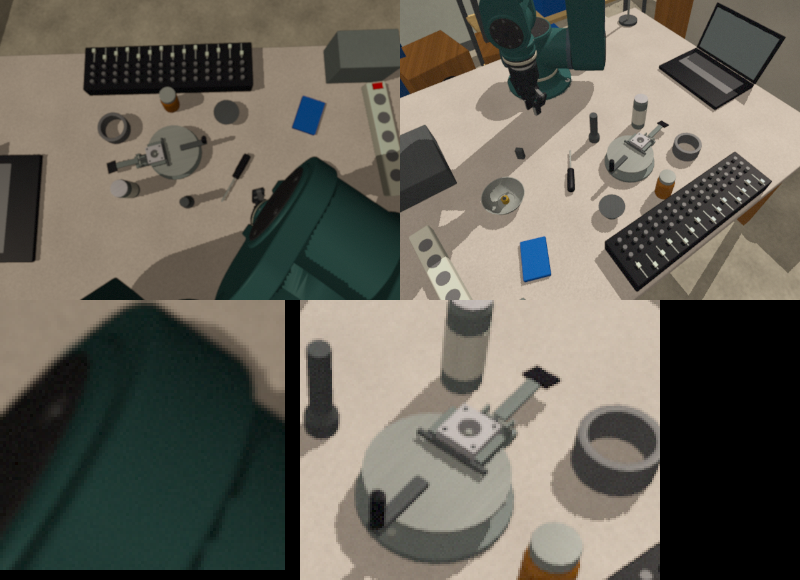

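The scene view shows the bushing in the bowl at about full-frame (170,318). The recess is empty, the mount is over the ejector, the paddle is down and the bystanders are where they were. Handing in.

```bash
python3 -c "
from cell import *
print(hand_in())"
```

```text
the job is handed in; nothing more can be done
None
```

I turned the vise head 8 clicks anticlockwise so the mount settled over the ejector, pressed the lever to its stop and set the bushing in the bowl; the last pictures show nothing else moved, and the job was handed in at about 20 s.

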